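Locate a bracket in the drilling fixture and clamp it

ROBOT

A 6-joint arm with a two-finger parallel gripper is mounted at the origin on the work surface. World frame = base frame: x ahead of the robot, y to its left, z up, the work surface at z = 0. Lengths are in mm, angles in degrees, forces in N, time in s.
With the tool pointing down it reaches from about 325 to 925 mm from the base axis. Payload 3.1 kg.
Tool frame: the origin (TCP) lies at the very end of the fingers, on their centre line; the grasp point (between the pads) lies grasp_offset behind it (grasp_offset is the distance from the TCP to the grasp point, in mm); z points along the fingers, x is the direction in which the jaws open and shut, and the axes are right-handed (so a half turn about z gives the same grasp; the last joint's range is limited). The gripper opens to 85 mm and grips with 20 to 120 N. Pads are 22 mm wide; open, the fingers measure 114 mm over their backs; the gripper's body (76 mm by 85 mm) begins 54 mm behind the grasp point. The pads swing forward as they close: fully open they stand 13 mm farther back than shut.
Start: joints at [-6.429, 12.427, 92.441, -0, 75.132, -6.429], TCP at [625.011, 0.021, 191.9] pointing down, gripper open.
Joint ranges: [-157.48, 157.48], [-44.54, 120.13], [17.64, 146.25], [-64.5, 244.5], [7.68, 150.69], [-147.95, 147.95]. Speed limits (degrees/s): [159.86, 159.86, 180, 180, 180, 180].

INTERFACE

Orientations are given as [roll, pitch, yaw] about the fixed x, y, z axes, in that order (R = Rz(yaw) Ry(pitch) Rx(roll)).
In Python, from station import * gives the robot as it stands. Calls block until the motion is done:
- goto(position, orientation): joint-space move of the TCP to a pose.
- move_l(position, attitude=None, speed=150): straight line of the TCP; attitude=None keeps the orientation; speed is the mean speed in mm/s.
- move_j(angles): joint-space move.
- grip(opening, squeeze=None): finger opening in mm; squeeze is the grip in N (None keeps the last); returns when the fingers have stopped.
- wait(seconds).
- solve_ik(position, orientation): joint angles nearest the present ones, or None.
- get_obs(): the state.
- get_image(name): name is "scene" or "side" or "wrist"; returns the picture (384x512x3 uint8, red, green, blue); there is no depth.
- get_calibration(name): a dict with "fx", "fy", "cx", "cy" (pixels), "R" (3x3) and "t" (3): a world point X has camera coordinates R X + t; the wrist camera has in their place "mount" (4x4, takes a point from camera to tool coordinates, whose origin is the TCP and whose axes are the tool frame's). Camera axes: x right, y down, z forward; pixel columns grow to the right and rows downward; lengths in mm; the calibration is good to about 2 mm. A picture is of the moment at which its call begins: read the wrist's pose just before it. get_calibration takes no time and is no camera call.
A pose or a line that the arm cannot do raises Unreachable and nothing moves.
- sign_off(): hands the job in, once; it reports no verdict.
Trained networks look in the newest picture that a camera, given by its name, has taken for a name from the list of things; names that differ only in an ending like _2 or _b are one class to them, and where a whole thing is asked for, a point or a joint stands for the part that bears it (a point fixed in the world has none). Each returns a list of dicts, best first, with "score" (0 to 1); they miss things now and then, are a little off and sometimes report something else, mostly with a low value. They report only what shows in the picture. A call takes as long as a camera call. They do not tell look-alikes from the thing itself.
- spot_in(name, camera): "extent" ([centre column, centre row, width, height] in pixels, round what is visible of it).
- regions_of(name, camera): "region" (384x512 bool, what is visible of it) and "extent" ([centre column, centre row, width, height] in pixels, round what is visible of it).
The state is a dict: "t": time; "joint_pos": joint angles; "qvel": joint speeds; "effort": joint torques, N m; "tcp_pos": TCP position; "ee_rot": TCP orientation; "wrist_force": force on the tool from outside, world axes, zero at the start; "moment": the same for the moment, N m; "grip_width": finger opening in mm.
Only numpy, scipy, OpenCV 4.12 (cv2) and the standard library are available. Lean on these libraries where they do the work, as an engineer would, in place of code of your own. Each camera call takes 0.05 s, during which the arm holds its last target.

TASK

Get the aluminium bracket ready for drilling: push it along the fixture plate until it lies flush against the long back bar and its end is home against the short end stop, then lock it there by pushing the toggle clamp's red handle fully upright so that the clamp's pad presses on it. Only push with the fingers, never pick the bracket up, and leave the loose things on the plate and the bench where they are.

Things in the scene. Friction and masses are not known exactly. Their poses are not given: they have to be found in the camera images.
- fixture: Dark perforated steel plate fixed to the bench, 280 (x) x 460 (y) x 12 mm thick; origin at the centre of its underside, at bench height. At yaw 0 its x points away from the robot, y to the robot's left. It carries the back bar, the end stop and the toggle clamp. A bracket that is home has its origin at x = 25, y = 20, z = 12 mm in this frame, and the plate's yaw.
- back_bar (a point): Lower middle of the working face of the bright back bar, at the fixture's x = 60, y = 77.5, z = 12 mm. The face looks to the fixture's -x and runs along y from -30 to 185 mm. The bar is 25 mm thick and 22 mm high, plus two screw heads 8 mm high.
- end_stop (a point): Lower middle of the working face of the bright end stop, at the fixture's x = 12.5, y = -45, z = 12 mm. The face looks to the fixture's +y and runs along x from -15 to 40 mm. The stop is 25 mm thick and 22 mm high, plus a screw head 5 mm high. The clamp's foot stands on the -y side of it (x -1 to 51, y -123 to -73 mm).
- bracket: Loose cast-aluminium bracket, about 0.5 kg: foot 70 (x) x 130 (y) x 18 mm high, on it a round boss 34 mm across, 17 mm high, at y = +36 mm, and a low rib. Origin at the centre of its underside. It lies flat on the plate, its +x long side towards the back bar, its -y end towards the end stop, turned up to 20 degrees from the plate, and slides at a push of 2 to 5 N.
- bracket_far_left (a point): Lower corner of the bracket's foot at its own x = +35, y = +65 mm: boss end of the long side that goes against the back bar.
- bracket_far_right (a point): Lower corner of the bracket's foot at its own x = +35, y = -65 mm: the other end of that long side.
- bracket_end (a point): Middle of the lower edge of the end face that goes against the end stop, at the bracket's own x = 0, y = -65 mm.
- clamp_handle (a joint): Angle of the clamp's handle, rad: 0 upright, closed, at its stop; at the start 0.35 to 0.48, open, leaning away from the work to the fixture's -y. It turns about the line along the fixture's x through x = 25, y = -98, z = 47 mm. It stays where it is left and takes about 2 to 10 N near its tip, more at the very end as the pad meets the bracket.
- clamp_handle_tip (a point): Top end of the red handle, 105 mm from its pivot. The handle is straight: 40 mm of steel strip at the pivot, then a red round grip 16 to 19 mm thick over the outer 73 mm. The tip rises as it comes upright, so a pushing finger does best to follow its arc. Its top is 152 mm above the bench when upright.
- clamp_pad (a point): Underside of the black rubber pad, 16 mm across, 63 mm along the clamp's arm from the arm's pivot at the fixture's x = 25, y = -82, z = 42 mm. The arm stands up while the clamp is open and swings down as the handle is pushed upright; closed, it lies level and the pad presses the bracket's foot at the fixture's x = 25, y = -19 mm.
- clamp_arm: The clamp's steel arm with its pad, 10 mm wide; origin on its pivot. Moves only together with the handle.
- socket: Loose steel socket, 27 mm across, 38 mm high, standing on the plate; origin at the centre of its underside. To be left alone.
- bolt: Loose brass-coloured bolt standing on its head on the plate, 22 mm across, 45 mm high; origin at the centre of its underside. To be left alone.
- caliper: Loose caliper lying on the bench right of the plate, 235 mm long along its x, about 60 mm wide, 12 mm high; origin at the centre of its underside. To be left alone.
- wrench: Loose steel spanner lying on the bench right of the plate, 130 mm long along its x. To be left alone.
- spray_can: Loose spray can with a red label on the bench left of the plate, 64 mm across, 200 mm high; origin at the centre of its underside. To be left alone.
- oil_bottle: Loose small bottle with a yellow label left of the plate, 44 mm across, 110 mm high; origin at the centre of its underside. To be left alone.
- washer_tin: Loose open steel tin of washers left of the plate, 72 mm across, 45 mm high; origin at the centre of its underside. To be left alone.
Mind the look-alikes: they are no part of the job. Leave any green look-alike of the bracket alone.

How it is judged:
By the outcome, as a careful person would: the job done as asked, in the order asked, and still so for the second after the job is handed in, with the robot touching nothing.
It also fails if it takes over 61 s, if anything falls off the work surface, if the arm or the gripper's body presses on something with over 40 N, if the wrist force passes 120 N, or if a joint passes its speed limit or range.

## Working session

There is one attempt and no reset: what is moved stays moved. The work goes in short steps, each a Python script; the robot and the scene stay as the last script left them, time stands still between calls to the robot, and variables do not carry over. Pictures are saved under pics/ and viewed, and the job is handed in when it is done.

```bash
ls; mkdir -p pics
python3 - <<'E'
from station import *
import cv2
for n in("scene","side","wrist"):
    im=get_image(n); cv2.imwrite(f"pics/{n}0.png",im[:,:,::-1])
    c=get_calibration(n); print(n,{k:(v.tolist() if hasattr(v,'tolist') else v) for k,v in c.items()})
o=get_obs(); print(o)
E
```

```text
pics
scene {'fx': 351.2158696423189, 'fy': 351.2158696423189, 'cx': 257.8610519845517, 'cy': 187.24900614745758, 'R': [[-0.6863844189045234, 0.7271745603281784, -0.00967410443507412], [0.5708468792666307, 0.5304887598859976, -0.6266701812486098], [-0.4505666098554676, -0.43565908052758073, -0.7792245476351563]], 't': [336.66579290583974, -247.83001255196103, 1283.174867159758]}
side {'fx': 475.69886459410947, 'fy': 475.69886459410947, 'cx': 246.4035786076284, 'cy': 187.1377117290565, 'R': [[0.9690304751140322, -0.24690504956847797, -0.004223126550338265], [-0.16180593296851725, -0.6219364677319714, -0.7661683040698474], [0.18654430668465988, 0.7431237626416379, -0.642626092717121]], 't': [-492.96824237201713, 208.8822416186789, 1290.5691367265476]}
wrist {'fx': 332.1528226714281, 'fy': 332.1528226714281, 'cx': 252.99670017020935, 'cy': 197.8483456159038, 'mount': [[0.9999993156221373, 0.0008577724318232537, 0.0007956014773115224, 0.15100649936838906], [-0.0010589766361821934, 0.9527094857362337, 0.30388075680549936, -78.2169696832601], [-0.0004973165385510946, -0.30388139135961306, 0.9527097420839176, -182.19077796453465], [0.0, 0.0, 0.0, 1.0]]}
{'t': 0.15, 'joint_pos': array([-6.42839955e+00,  1.24669234e+01,  9.25096745e+01,  4.59952381e-04,
        7.51329368e+01, -6.42718975e+00]), 'qvel': array([ 0.0182293 , -0.09595944, -0.34235684, -0.00486211,  0.04753662,
       -0.08311665]), 'effort': array([-7.99202871e-05, -3.97448480e+01, -3.04417098e+01, -1.00294717e-04,
        5.82056644e-03,  2.66571755e-05]), 'tcp_pos': array([6.24283863e+02, 1.07590153e-01, 1.90846206e+02]), 'ee_rot': array([-1.79987297e+02,  1.08796458e-01, -1.31617833e-03]), 'wrist_force': array([0.59786996, 0.45754595, 0.58904141]), 'moment': array([0.04459062, 0.05270516, 0.02513624]), 'grip_width': 85.15451579735122}
```

View pics/scene0.png

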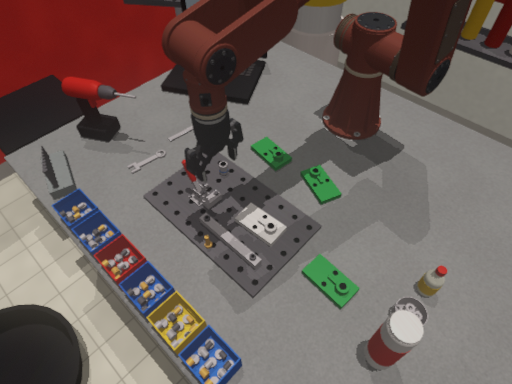

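View pics/side0.png

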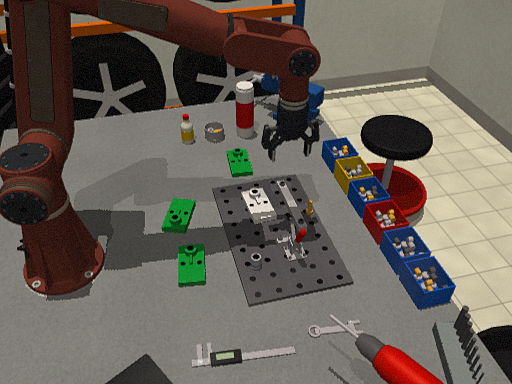

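View pics/wrist0.png

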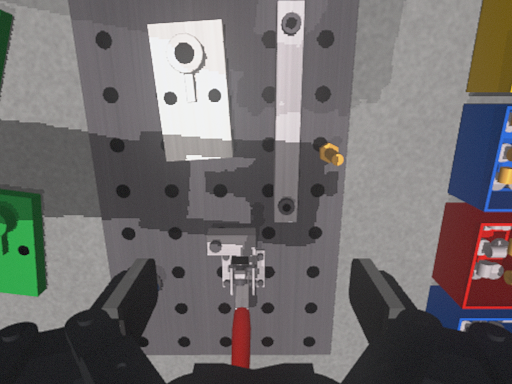

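Run:
```python
from station import *
import cv2,numpy as np
ims={n:cv2.imread(f"pics/{n}0.png") for n in("scene","side","wrist")}
for n in ims:
    for nm in("bracket","fixture","clamp_handle","clamp_arm","back_bar","end_stop","socket","bolt"):
        try:r=regions_of(nm,n)
        except Exception as e: print(n,nm,repr(e)[:80]);continue
        print(n,nm,[(round(d["score"],2),[round(float(v),1) for v in d["extent"]]) for d in r[:5]])
        if r: np.save(f"pics/{n}_{nm}.npy",np.array([d["region"] for d in r[:5]]))
print(get_obs()['t'])
c=ims["side"][165:315,200:365];cv2.imwrite("pics/side0c.png",cv2.resize(c,None,fx=4,fy=4,interpolation=2)[:600])
c=ims["scene"][140:290,140:330];cv2.imwrite("pics/scene0c.png",cv2.resize(c,None,fx=4,fy=4,interpolation=2))
```

```text
scene bracket [(0.94, [270.6, 153.0, 40.9, 31.6]), (0.89, [320.9, 184.2, 40.9, 41.0]), (0.89, [330.0, 281.2, 56.8, 55.2]), (0.7, [261.8, 225.9, 52.0, 40.3])]
scene fixture [(0.73, [230.8, 224.2, 175.1, 144.2])]
scene clamp_handle [(0.6, [190.1, 174.8, 21.9, 37.3])]
scene clamp_arm [(0.47, [260.8, 226.4, 51.7, 44.0]), (0.43, [206.3, 187.5, 10.3, 10.6])]
scene back_bar [(0.77, [230.4, 224.6, 181.7, 145.3])]
scene end_stop [(0.92, [232.0, 226.2, 177.0, 143.3]), (0.46, [191.7, 179.1, 18.0, 31.2])]
scene socket [(0.52, [223.9, 168.1, 7.7, 14.0]), (0.5, [189.4, 175.4, 18.7, 36.1])]
scene bolt []
side bracket [(0.91, [191.9, 264.3, 26.5, 40.8]), (0.75, [261.8, 205.9, 34.6, 37.9]), (0.56, [240.8, 161.9, 29.1, 33.9])]
side fixture [(0.86, [281.6, 242.2, 141.3, 131.3])]
side clamp_handle []
side clamp_arm []
side back_bar [(0.78, [282.7, 239.6, 138.6, 131.9])]
side end_stop [(0.67, [282.1, 241.5, 138.4, 134.7])]
side socket [(0.42, [255.5, 260.4, 12.0, 17.7])]
side bolt [(0.59, [309.0, 207.0, 6.0, 16.8]), (0.18, [259.5, 205.8, 33.6, 33.6])]
wrist bracket [(0.77, [7.8, 42.5, 15.5, 67.9]), (0.62, [189.0, 88.7, 87.6, 147.3]), (0.56, [211.4, 184.1, 286.9, 368.1])]
wrist fixture [(0.71, [211.2, 183.6, 293.2, 365.2]), (0.57, [239.9, 269.4, 18.3, 27.6])]
wrist clamp_handle [(0.88, [239.5, 324.9, 19.2, 85.2])]
wrist clamp_arm [(0.72, [238.7, 269.1, 20.8, 30.3])]
wrist back_bar [(0.94, [211.0, 183.8, 291.4, 367.3]), (0.19, [190.6, 90.8, 84.2, 144.7])]
wrist end_stop [(0.74, [213.2, 184.3, 296.2, 363.8])]
wrist socket [(0.72, [189.8, 89.3, 84.6, 139.5]), (0.6, [329.9, 152.2, 22.1, 27.1])]
wrist bolt [(0.58, [331.7, 153.1, 23.4, 19.8])]
1.35
```

View pics/side0c.png

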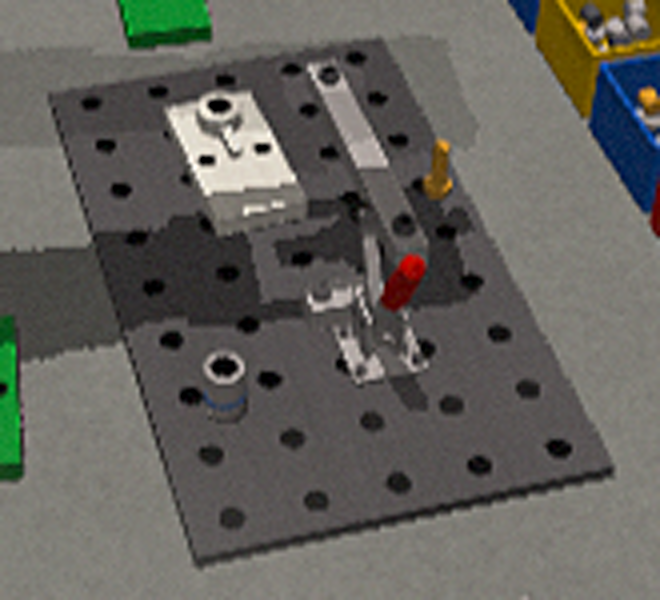

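View pics/scene0c.png

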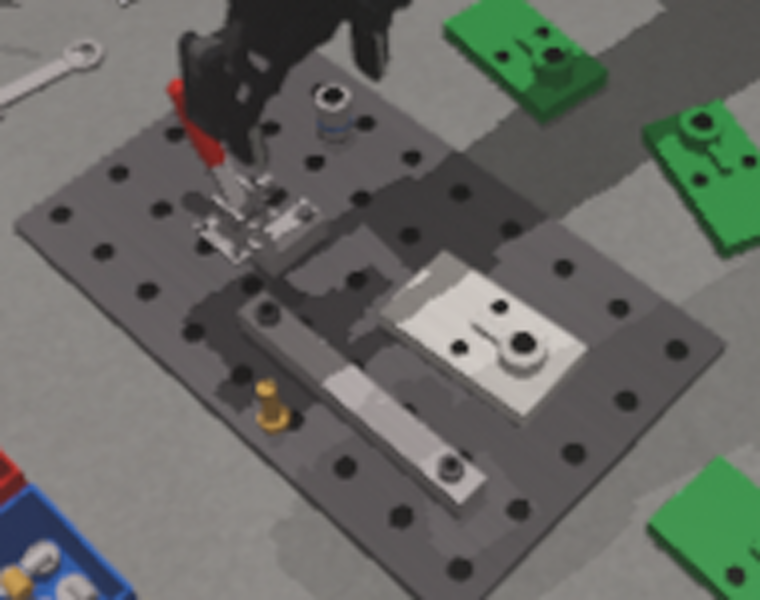

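```bash
cat > fit.py <<'E'
from station import *
import numpy as np,cv2
from scipy.optimize import least_squares
from scipy.spatial.transform import Rotation as Ro
P0=np.array([624.28,0.11,190.85]);E0=[-179.987,0.109,0]
def project(n,X,tcp=P0,rpy=E0):
    c=get_calibration(n);X=np.atleast_2d(X).astype(float)
    if n=="wrist":
        R=Ro.from_euler('xyz',rpy,degrees=True).as_matrix();T=(X-tcp)@R
        M=np.array(c["mount"]);Y=(T-M[:3,3])@M[:3,:3]
    else: Y=X@np.array(c["R"]).T+np.array(c["t"])
    return np.c_[c["fx"]*Y[:,0]/Y[:,2]+c["cx"],c["fy"]*Y[:,1]/Y[:,2]+c["cy"]]
def tf(p,L):
    a=np.radians(p[2]);L=np.atleast_2d(L).astype(float)
    return np.c_[p[0]+np.cos(a)*L[:,0]-np.sin(a)*L[:,1],p[1]+np.sin(a)*L[:,0]+np.cos(a)*L[:,1],L[:,2]]
def fitpose(obs,p0):
    # obs list (cam,local xyz,pixel,[tcp,rpy])
    f=lambda p:np.concatenate([(project(o[0],tf(p,o[1]),*o[3:])-o[2]).ravel() for o in obs])
    s=least_squares(f,p0,loss='soft_l1');return s.x,f(s.x).reshape(-1,2)
E
python3 - <<'E'
from fit import *
S=lambda u,v:(u/4+200-.4,v/4+165-.4); C=lambda u,v:(u/4+140-.4,v/4+140-.4)
fo=[("side",(-140,230,12),S(50,95)),("side",(140,230,12),S(380,38)),("side",(140,-230,12),S(612,466)),("side",(-140,-230,12),S(196,556)),
("scene",(-140,230,12),C(725,343)),("scene",(140,-230,12),C(18,222)),
("wrist",(72.5-12.5,185,34),(278,2)),("wrist",(60,-30,34),(275,221)),("wrist",(40,-45,34),(257,228)),("wrist",(-15,-45,34),(208,228)),("wrist",(140,-230,12),(332,356))]
p,r=fitpose(fo,[700,0,0]);print(p);print([(o[0],np.round(e,1).tolist()) for o,e in zip(fo,r)])
bo=[("side",(-35,65,30),S(165,108)),("side",(35,65,30),S(253,92)),("side",(35,-65,30),S(305,190)),("side",(-35,-65,30),S(213,215)),
("scene",(-35,-65,30),C(442,252)),("scene",(35,-65,30),C(380,315)),("scene",(35,65,30),C(523,402)),("scene",(-35,65,30),C(585,348)),
("wrist",(-35,65,30),(149,26)),("wrist",(35,65,30),(221,22)),("wrist",(35,-65,30),(231,157)),("wrist",(-35,-65,30),(167,160))]
b,r=fitpose(bo,[690,100,0]);print(b);print([(o[0],np.round(e,1).tolist()) for o,e in zip(bo,r)])
im=cv2.imread("pics/wrist0.png");im=cv2.resize(im,None,fx=1.5,fy=1.5,interpolation=2)
def dr(L,p,col,cl=True):
    q=np.int32(project("wrist",tf(p,L))*1.5);cv2.polylines(im,[q],cl,col,1)
dr([(-140,230,12),(140,230,12),(140,-230,12),(-140,-230,12)],p,(0,255,255))
dr([(60,185,34),(60,-30,34),(85,-30,34),(85,185,34)],p,(0,255,0))
dr([(-15,-45,34),(40,-45,34),(40,-70,34),(-15,-70,34)],p,(0,255,0))
dr([(-35,65,30),(35,65,30),(35,-65,30),(-35,-65,30)],b,(0,0,255))
dr([(-10,-45,12),(60,-45,12),(60,85,12),(-10,85,12)],p,(255,0,255))
for z in(12,):
  dr([(25,-98,47),(25,-98-105*np.sin(.42),47+105*np.cos(.42))],p,(255,255,0),False)
cv2.imwrite("pics/fit0.png",im)
E
```

```text
[ 5.88246080e+02 -2.70862037e+01  3.40773817e-01]
[('side', [-0.2, -0.7]), ('side', [0.6, -0.5]), ('side', [1.2, -0.6]), ('side', [0.4, -0.1]), ('scene', [0.1, 0.1]), ('scene', [-2.8, 0.5]), ('wrist', [0.5, -3.3]), ('wrist', [-0.1, 0.3]), ('wrist', [-0.4, 6.0]), ('wrist', [-0.9, 6.2]), ('wrist', [-0.7, -2.1])]
[564.15227433  75.6753025    3.14837719]
[('side', [-0.3, 0.3]), ('side', [-0.8, -0.2]), ('side', [0.5, 2.5]), ('side', [0.8, 1.3]), ('scene', [-0.1, -0.8]), ('scene', [-1.1, -1.0]), ('scene', [-0.7, 3.4]), ('scene', [-0.1, -0.3]), ('wrist', [-2.1, -2.3]), ('wrist', [1.0, -2.9]), ('wrist', [1.2, 0.9]), ('wrist', [-1.4, 1.4])]
```

View pics/fit0.png

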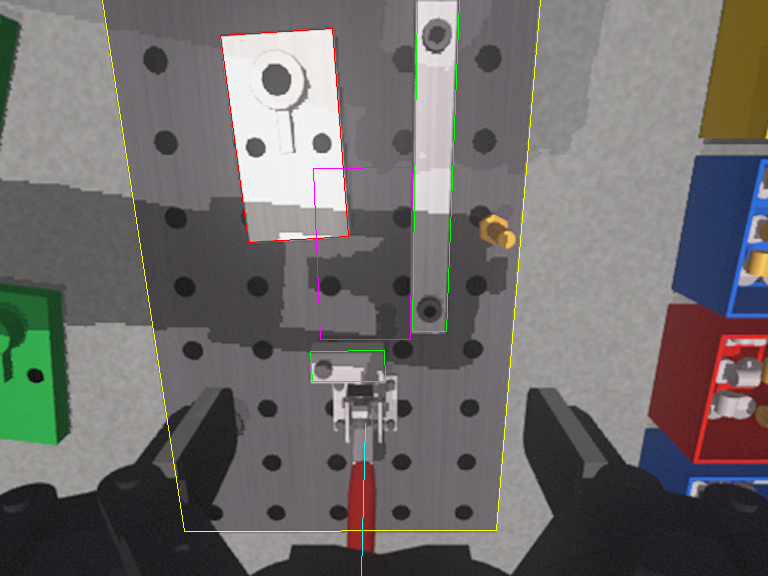

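Candidates for the bracket: the silver one at scene (262,226) / wrist (189,89), and three green look-alikes at scene (271,153), (321,184) and (330,281). I choose the silver one because it lies on the plate and the overlay crop matches its 70x130 foot. Next I refit without the mis-picked stop edge, then push towards the bar.

```bash
cat > h.py <<'E'
from fit import *
F=np.array([588.2,-27.1,0.34])
def W(x,y,z): return tf(F,(x,y,z))[0]
def rot(yaw): return [180,0,yaw+F[2]]
def obs():
    o=get_obs();return o
def base():
    return np.mean([get_obs()["wrist_force"] for _ in range(3)],0)
def push(start,end,step,fmax,b,axis,speed=40,quiet=False):
    """step from start to end (fixture coords) until |force-b| along world axis > fmax"""
    start,end=np.array(start,float),np.array(end,float);n=max(1,int(np.ceil(np.linalg.norm(end-start)/step)))
    log=[]
    for i in range(1,n+1):
        q=start+(end-start)*i/n; move_l(W(*q),speed=speed)
        o=get_obs();f=o["wrist_force"]-b;log.append((q.round(1).tolist(),f.round(1).tolist()))
        if abs(f[axis])>fmax or np.linalg.norm(f)>70: break
    for l in log[::max(1,len(log)//12)]+log[-1:]: print(*l)
    print("t",round(o["t"],2),"tcp",o["tcp_pos"].round(1)); return q
E
python3 - <<'E'
from fit import *
S=lambda u,v:(u/4+200-.4,v/4+165-.4); C=lambda u,v:(u/4+140-.4,v/4+140-.4)
fo=[("side",(-140,230,12),S(50,95)),("side",(140,230,12),S(380,38)),("side",(140,-230,12),S(612,466)),("side",(-140,-230,12),S(196,556)),
("scene",(-140,230,12),C(725,343)),("scene",(140,-230,12),C(18,222)),("wrist",(60,-30,34),(275,221)),("wrist",(-140,-230,12),(123,356)),("wrist",(140,-230,12),(332,356)),
("wrist",(40,-45,12),(257,227)),("wrist",(-15,-45,12),(208,228))]
p,r=fitpose(fo,[588,-27,0]);print(p);print([(o[0],np.round(e,1).tolist()) for o,e in zip(fo,r)])
# socket rough: base from side pixel bottom ~ (255.5,266)
c=get_calibration("side");d=np.array([(255.5-c["cx"])/c["fx"],(260-c["cy"])/c["fy"],1]);R=np.array(c["R"]);t=np.array(c["t"])
o=-R.T@t;v=R.T@d;print("socket",o+v*(31-o[2])/v[2])
import h
for y,q in ((90,(-100,105,18)),(90,(-21,105,18)),(0,(25,185,18)),(0,(25,-195,125)),(0,(25,-108,135))):print(q,solve_ik(h.W(*q),h.rot(y)))
E
```

```text
[ 5.87871293e+02 -2.82716574e+01  4.21576428e-01]
[('side', [-0.3, -0.4]), ('side', [0.5, -0.3]), ('side', [1.3, -0.3]), ('side', [0.5, 0.3]), ('scene', [-0.2, -0.4]), ('scene', [-2.9, 0.3]), ('wrist', [-0.4, 1.2]), ('wrist', [-0.2, -0.7]), ('wrist', [-0.8, -1.5]), ('wrist', [-0.8, 0.2]), ('wrist', [1.4, -0.5])]
socket [ 497.59375166 -141.65489694   31.        ]
(-100, 105, 18) [ 8.57401338e-01  9.67468875e+00  1.16748350e+02 -2.54444375e-14
  5.35769609e+01 -8.94825987e+01]
(-21, 105, 18) [ 7.85393402e-01  1.80847227e+01  1.06154276e+02 -2.54444375e-14
  5.57610011e+01 -8.95546066e+01]
(25, 185, 18) [ 8.12029017e+00  2.43151342e+01  9.75649202e+01 -2.54444375e-14
  5.81199456e+01  7.78029017e+00]
(25, -195, 125) [-2.60149515e+01  1.92079660e+01  9.15068279e+01 -2.54444375e-14
  6.92852061e+01 -2.63549515e+01]
(25, -108, 135) [-1.87936117e+01  1.57955594e+01  9.47061952e+01 -2.54444375e-14
  6.94982454e+01 -1.91336117e+01]
```

```bash
sed -i 's/^F=.*/F=np.array([587.9,-28.0,0.4])/' h.py
cat > s1.py <<'E'
from h import *
grip(0)
goto(W(-100,105,90),rot(90)); move_l(W(-100,105,18.5),speed=120)
b=base();print(get_obs()["t"],get_obs()["tcp_pos"],get_obs()["grip_width"],b)
move_l(W(-78,105,18.5),speed=100)
q=push((-78,105,18.5),(-16,105,18.5),3,12,b,0)
cv2.imwrite("pics/w1.png",get_image("wrist")[:,:,::-1]);cv2.imwrite("pics/s1.png",get_image("side")[:,:,::-1])
E
python3 s1.py
python3 -c "
import cv2
a=cv2.imread('pics/s1.png')[165:315,200:365];cv2.imwrite('pics/s1c.png',cv2.resize(a,None,fx=4,fy=4,interpolation=2))"
```

```text
4.1667 [487.91692649  76.25776728  18.94861437] -0.175966937577571 [-0.15586783 -0.29250536  0.23321769]
[-75.0, 105.0, 18.5] [-0.4, 0.0, 0.4]
[-72.1, 105.0, 18.5] [-0.7, 0.4, -0.1]
[-69.1, 105.0, 18.5] [0.2, 0.4, -0.2]
[-66.2, 105.0, 18.5] [0.7, -0.2, 1.0]
[-63.2, 105.0, 18.5] [0.5, 0.8, -0.2]
[-60.3, 105.0, 18.5] [-0.8, -0.0, 0.4]
[-57.3, 105.0, 18.5] [0.3, 0.3, 0.7]
[-54.4, 105.0, 18.5] [0.7, 0.7, -0.5]
[-51.4, 105.0, 18.5] [-0.8, 0.0, 0.1]
[-48.5, 105.0, 18.5] [-0.1, 0.5, -0.7]
[-45.5, 105.0, 18.5] [0.6, -0.1, -0.6]
[-42.6, 105.0, 18.5] [-0.5, 0.8, 0.5]
[-39.6, 105.0, 18.5] [0.3, 0.6, -0.3]
[-36.7, 105.0, 18.5] [0.7, 0.6, 0.1]
[-33.7, 105.0, 18.5] [-0.2, 0.1, 0.5]
[-30.8, 105.0, 18.5] [-0.1, -0.4, -0.3]
[-27.8, 105.0, 18.5] [0.5, -0.4, -0.1]
[-24.9, 105.0, 18.5] [0.1, 1.0, -0.3]
[-21.9, 105.0, 18.5] [0.5, 1.2, -0.2]
[-19.0, 105.0, 18.5] [0.1, 0.2, -0.3]
[-16.0, 105.0, 18.5] [0.6, 0.4, -0.3]
[-16.0, 105.0, 18.5] [0.6, 0.4, -0.3]
t 9.78 tcp [571.4  76.9  18.6]
```

View pics/s1c.png

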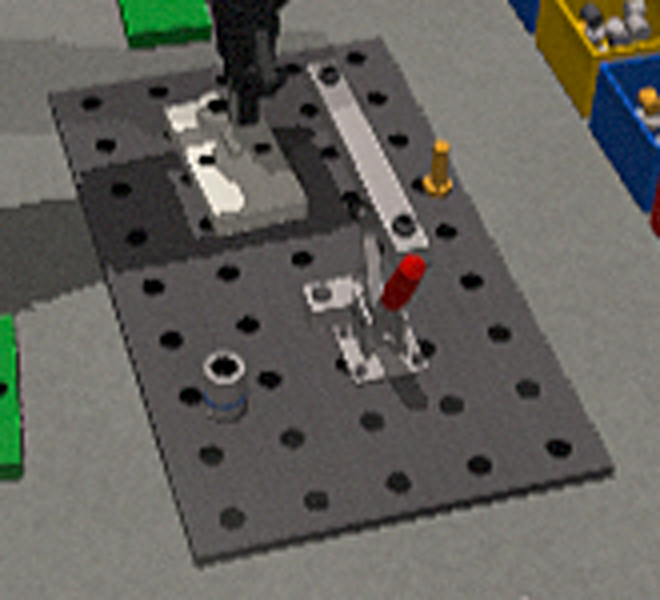

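View pics/w1.png

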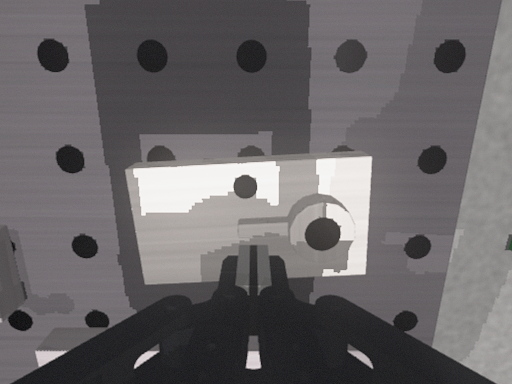

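Run:
```python
from h import *
o=get_obs();print(o["tcp_pos"],o["ee_rot"],o["joint_pos"].round(2),o["grip_width"],o["wrist_force"])
for z in (18.6,30,50,70): 
  X=o["tcp_pos"].copy();X[2]=z
  p=project("side",X)[0];print(z,"side",p,(p-[200,165])*4,"scene",project("scene",X),"wrist",project("wrist",X,o["tcp_pos"],o["ee_rot"]))
im=get_image("scene");cv2.imwrite("pics/sc1.png",cv2.resize(im[130:290,130:340],None,fx=3.7,fy=3.7,interpolation=2)[:,:,::-1])
```

```text
[571.13396291  76.89253773  18.48305534] [-1.79992285e+02 -7.48173916e-05  9.04007060e+01] [  0.69  18.51 105.53   0.    55.97 -89.71] 0.14588092073764297 [ 0.01089458 -0.10799409 -0.33297503]
18.6 side [260.06282901 205.0787197 ] [240.25131606 160.3148788 ] scene [[257.99850665 225.80059418]] wrist [[252.12434171 229.08618882]]
30 side [260.11660351 202.2748542 ] [240.46641404 149.09941679] scene [[257.95979243 223.56455919]] wrist [[252.06983636 237.09192941]]
50 side [260.21228334 197.28599536] [240.84913334 129.14398145] scene [[257.89012964 219.54101393]] wrist [[251.95709852 253.65084991]]
70 side [260.30970836 192.20613974] [241.23883345 108.82455896] scene [[257.81815152 215.38374049]] wrist [[251.81534967 274.47090406]]
```

View pics/sc1.png

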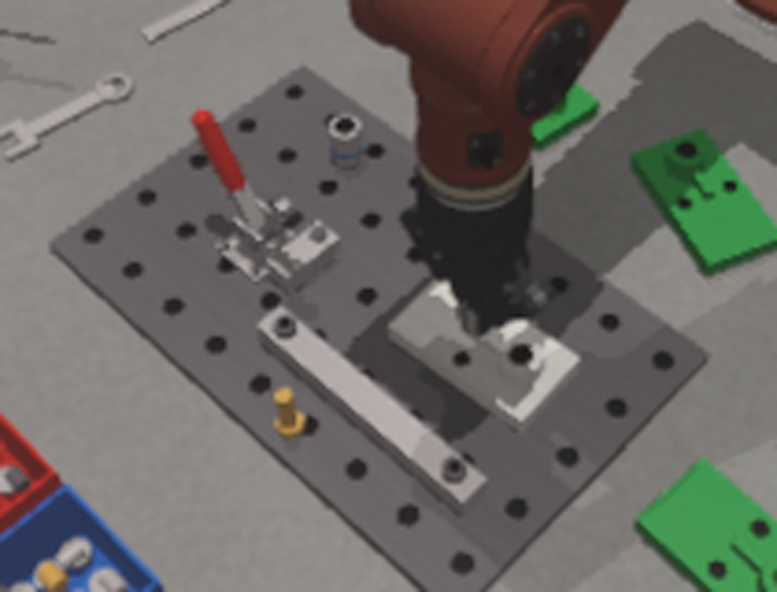

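Run:
```python
from h import *
import station
print([n for n in dir(station) if not n.startswith("__")])
print(getattr(station,"grasp_offset",None))
o=get_obs()
b=[564.15,75.7,3.15]
L=[(-35,65,30),(35,65,30),(35,-65,30),(-35,-65,30)]
print(project("wrist",tf(b,L),o["tcp_pos"],o["ee_rot"]).round(0).tolist())
M=np.array(get_calibration("wrist")["mount"])
c=get_calibration("wrist")
for x,y,z in [(0,0,0),(0,-11,0),(0,-11,-20),(0,-11,-30),(14.5,-11,-30),(0,0,-30)]:
    Y=(np.array([x,y,z])-M[:3,3])@M[:3,:3];print((x,y,z),c["fx"]*Y[0]/Y[2]+c["cx"],c["fy"]*Y[1]/Y[2]+c["cy"])
a=cv2.imread("pics/w1.png")[140:300,120:390];cv2.imwrite("pics/w1c.png",cv2.resize(a,None,fx=2.9,fy=2.9,interpolation=2))
```

```text
['Unreachable', 'get_calibration', 'get_image', 'get_obs', 'goto', 'grasp_offset', 'grip', 'move_j', 'move_l', 'regions_of', 'sign_off', 'solve_ik', 'spot_in', 'wait']
18.700000000000003
[[372.0, 158.0], [364.0, 276.0], [143.0, 285.0], [123.0, 169.0]]
(0, 0, 0) 252.12488907984022 229.00863867682324
(0, -11, 0) 252.129803459054 211.58841316156983
(0, -11, -20) 252.0284701889694 224.64904732235033
(0, -11, -30) 251.96904047100597 232.3088199118519
(14.5, -11, -30) 281.1162658667985 232.3393616948068
(0, 0, -30) 251.96648384375052 252.27090928664705
```

View pics/w1c.png

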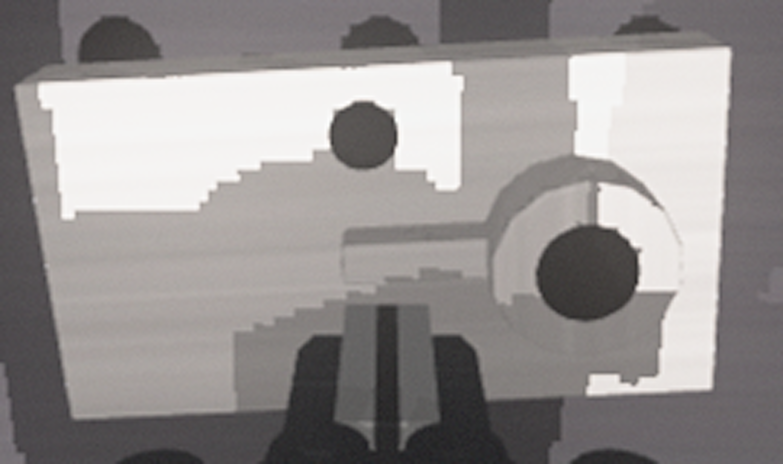

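The arm passed over the bracket without touching it: the bracket hasn't moved and the force stayed near zero. In all three views the finger ends sit about 30–40 mm behind the reported TCP. I'll probe the bare plate to measure that offset.

```bash
cat > s2.py <<'E'
from h import *
move_l(W(-16,105,50),speed=150);move_l(W(-105,105,50),speed=250);move_l(W(-105,105,4),speed=150)
b=base()
q=push((-105,105,4),(-105,105,-30),2,4,b,2,speed=40)
cv2.imwrite("pics/s2.png",cv2.resize(get_image("side")[165:315,200:365],None,fx=4,fy=4,interpolation=2)[:,:,::-1])
E
python3 s2.py
```

```text
[-105.0, 105.0, 2.0] [0.7, -0.3, -0.4]
[-105.0, 105.0, 0.0] [0.0, -0.4, -0.7]
[-105.0, 105.0, -2.0] [0.2, -0.1, -0.3]
[-105.0, 105.0, -4.0] [0.2, 0.3, -0.0]
[-105.0, 105.0, -6.0] [0.4, 0.1, -0.2]
[-105.0, 105.0, -8.0] [0.9, -0.1, -0.4]
[-105.0, 105.0, -10.0] [0.2, -0.3, -1.1]
[-105.0, 105.0, -12.0] [0.8, -0.2, -0.7]
[-105.0, 105.0, -14.0] [0.9, -0.2, -0.3]
[-105.0, 105.0, -16.0] [0.8, 0.7, -0.9]
[-105.0, 105.0, -18.0] [0.2, 0.7, -0.9]
[-105.0, 105.0, -20.0] [0.6, -0.3, -0.7]
[-105.0, 105.0, -22.0] [0.6, 0.4, -1.1]
[-105.0, 105.0, -24.0] [1.3, 0.1, -0.9]
[-105.0, 105.0, -26.0] [0.3, -0.2, -0.6]
[-105.0, 105.0, -28.0] [-0.0, -0.6, 4.1]
[-105.0, 105.0, -28.0] [-0.0, -0.6, 4.1]
t 15.26 tcp [482.8  76.3 -27.3]
```

View pics/s2.png

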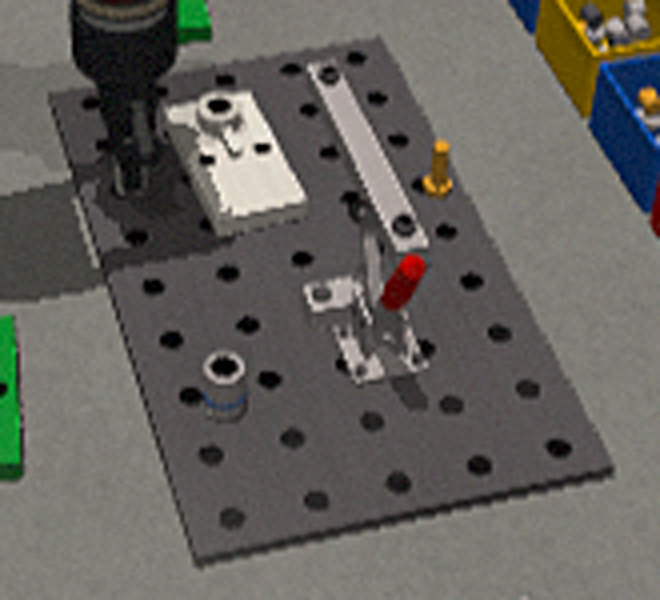

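Contact came at a reported z of -27.3, and the plate is at 12, so the real finger ends are 39.3 mm short of the TCP. I'll compensate for that and push.

```bash
sed -i 's/^def W(x,y,z).*/TO=39.3\ndef W(x,y,z): return tf(F,(x,y,z-TO))[0]/' h.py
cat > s3.py <<'E'
from h import *
move_l(W(-105,105,19),speed=60);b=base()
move_l(W(-34,105,19),speed=70);print((get_obs()["wrist_force"]-b).round(1))
q=push((-34,105,19),(-10,105,19),2,14,b,0,speed=60)
im=get_image("wrist");cv2.imwrite("pics/w3.png",im[:,:,::-1]);im=get_image("side")
cv2.imwrite("pics/s3.png",cv2.resize(im[165:315,200:365],None,fx=4,fy=4,interpolation=2)[:,:,::-1])
E
python3 s3.py
```

```text
[-0.4 -0.1 -0.5]
[-32.0, 105.0, 19.0] [-3.1, -0.2, 1.2]
[-30.0, 105.0, 19.0] [-2.4, 0.5, 0.3]
[-28.0, 105.0, 19.0] [-1.8, -0.5, -0.5]
[-26.0, 105.0, 19.0] [-2.1, -0.1, -0.7]
[-24.0, 105.0, 19.0] [-1.6, -0.3, -1.2]
[-22.0, 105.0, 19.0] [-4.0, -0.7, -0.0]
[-20.0, 105.0, 19.0] [-8.3, -1.0, 5.7]
[-18.0, 105.0, 19.0] [-11.6, 0.2, 7.8]
[-16.0, 105.0, 19.0] [-16.0, -0.2, 10.7]
[-16.0, 105.0, 19.0] [-16.0, -0.2, 10.7]
t 19.0 tcp [564.2  76.9 -21.4]
```

View pics/s3.png

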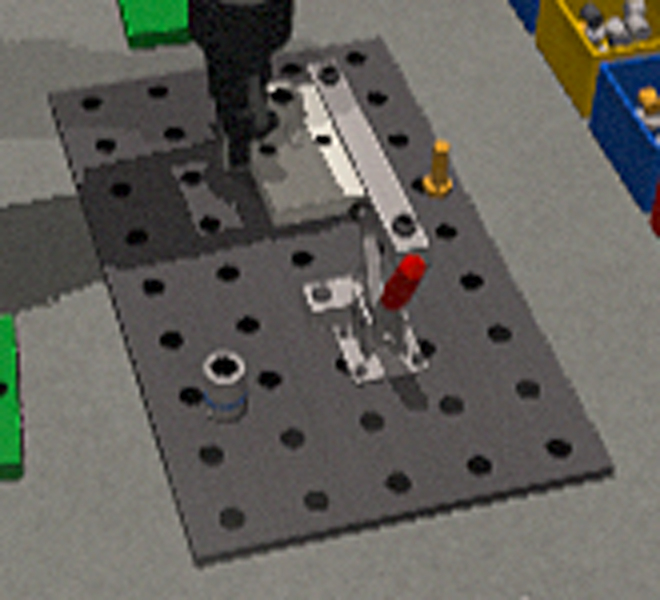

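View pics/w3.png

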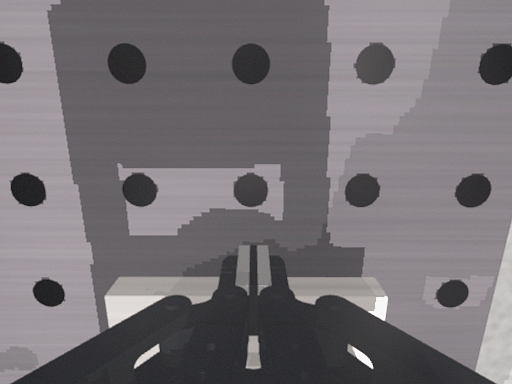

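```bash
cat > s4.py <<'E'
from h import *
move_l(W(-35,105,19),speed=100);move_l(W(-35,110,75),speed=200)
goto(W(25,200,75),rot(0));move_l(W(25,200,19),speed=150);b=base()
o=get_obs();print(o["t"],o["tcp_pos"],o["ee_rot"])
move_l(W(25,112,19),speed=60);print((get_obs()["wrist_force"]-b).round(1))
q=push((25,112,19),(25,84,19),2,14,b,1,speed=60)
im=get_image("wrist");cv2.imwrite("pics/w4.png",im[:,:,::-1]);im=get_image("side")
cv2.imwrite("pics/s4.png",cv2.resize(im[165:315,200:365],None,fx=4,fy=4,interpolation=2)[:,:,::-1])
E
python3 s4.py
```

```text
21.9167 [611.269225   172.04927076 -20.57870065] [1.79994174e+02 4.11044895e-02 3.97924782e-01]
[-1.4  1.9  0.8]
[25.0, 110.0, 19.0] [-1.0, 2.4, -0.0]
[25.0, 108.0, 19.0] [-0.7, 1.7, 0.3]
[25.0, 106.0, 19.0] [-1.0, 1.2, -0.0]
[25.0, 104.0, 19.0] [-1.4, 1.5, 0.2]
[25.0, 102.0, 19.0] [-1.8, 1.4, -1.6]
[25.0, 100.0, 19.0] [-0.6, 0.9, -1.0]
[25.0, 98.0, 19.0] [-1.6, 0.3, -2.1]
[25.0, 96.0, 19.0] [-0.3, 1.6, -1.4]
[25.0, 94.0, 19.0] [-1.6, 5.2, -1.5]
[25.0, 92.0, 19.0] [-0.4, 10.2, -0.6]
[25.0, 90.0, 19.0] [-0.0, 15.3, -2.4]
[25.0, 90.0, 19.0] [-0.0, 15.3, -2.4]
t 26.28 tcp [612.2  68.  -20.2]
```

View pics/s4.png

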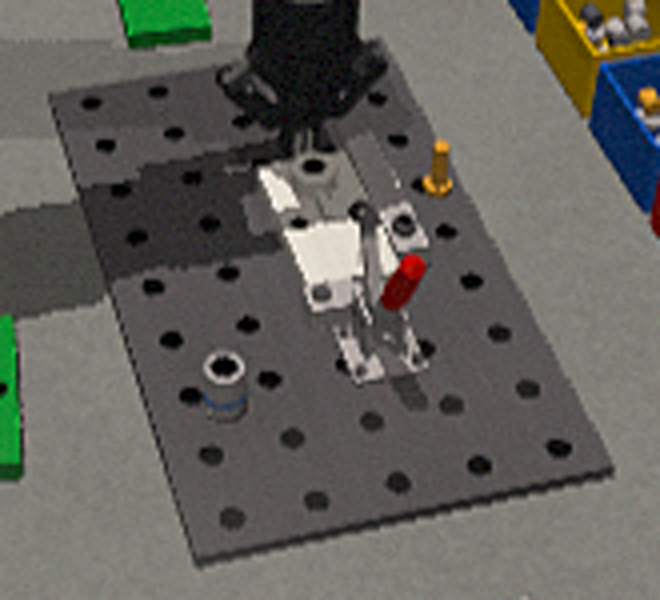

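View pics/w4.png

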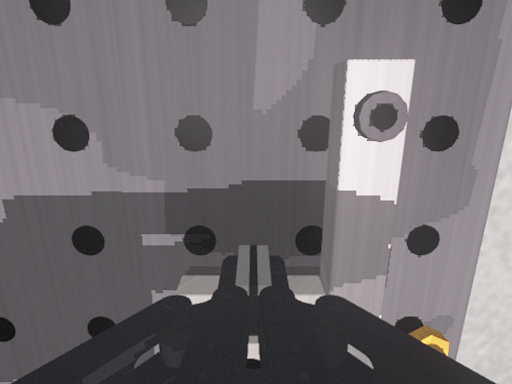

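```bash
cat > s5.py <<'E'
from h import *
move_l(W(25,112,19),speed=150);move_l(W(25,115,70),speed=250)
goto(W(-42,25,70),rot(90));move_l(W(-42,25,19),speed=150);b=base()
move_l(W(-24,25,19),speed=80);print((get_obs()["wrist_force"]-b).round(1))
q=push((-24,25,19),(-12,25,19),2,14,b,0,speed=60)
move_l(W(-42,25,19),speed=150);move_l(W(-60,25,90),speed=250)
goto(W(25,60,130),rot(0))
o=get_obs();im=get_image("wrist");cv2.imwrite("pics/w5.png",im[:,:,::-1]);print(o["t"],o["tcp_pos"],o["ee_rot"])
np.save("pics/w5.npy",np.r_[o["tcp_pos"],o["ee_rot"]])
E
python3 s5.py
```

```text
[-0.   0.  -1.1]
[-22.0, 25.0, 19.0] [-3.0, 0.8, 1.2]
[-20.0, 25.0, 19.0] [-7.7, 0.6, 3.9]
[-18.0, 25.0, 19.0] [-10.7, -0.5, 6.7]
[-16.0, 25.0, 19.0] [-15.3, -0.5, 8.5]
[-16.0, 25.0, 19.0] [-15.3, -0.5, 8.5]
t 30.44 tcp [564.6  -2.8 -21.7]
32.6667 [611.72331893  32.15392371  89.51546952] [-1.79995583e+02  1.15606095e-01  4.28642915e-01]
```

View pics/w5.png

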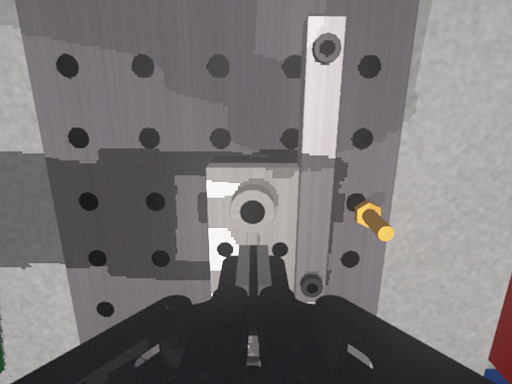

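```bash
cat > s6.py <<'E'
from h import *
move_l(W(25,40,205),speed=300);goto(W(25,-195,205),rot(0));move_l(W(25,-195,120),speed=200);b=base()
print(get_obs()["t"])
def z(y):
    s=np.clip((-118.5-y)/105,0,.9); return 47+105*np.sqrt(1-s*s)-24
move_l(W(25,-166,z(-166)),speed=80);print((get_obs()["wrist_force"]-b).round(1))
for y in np.arange(-162,-98,3):
    move_l(W(25,y,z(y)),speed=60);o=get_obs();f=o["wrist_force"]-b;print(y,round(z(y)),f.round(1),(o["tcp_pos"]-W(25,y,z(y))).round(1))
    if abs(f[1])>38: break
print(o["t"])
cv2.imwrite("pics/s6.png",cv2.resize(get_image("side")[165:315,200:365],None,fx=4,fy=4,interpolation=2)[:,:,::-1])
cv2.imwrite("pics/sc6.png",cv2.resize(get_image("scene")[130:290,130:340],None,fx=3.7,fy=3.7,interpolation=2)[:,:,::-1])
E
python3 s6.py
```

```text
34.6333
[ 0.3 -0.9  0.1]
-162 119 [ 0.4 -0.1  0.6] [ 0.2 -0.1  0.3]
-159 120 [0.3 0.1 0.1] [ 0.1 -0.   0.1]
-156 121 [-0.5 -1.3  0.9] [ 0.  -0.2  0.2]
-153 122 [-0.1 -2.5  1.9] [ 0.2 -0.1  0.4]
-150 123 [-0.5 -1.4  1. ] [0.3 0.2 0.3]
-147 124 [ 0.9 -1.2  1.5] [0.1 0.4 0.1]
-144 125 [ 0.6 -1.3  2.2] [-0.   0.5 -0.1]
-141 126 [ 1.7 -1.4  0.3] [-0.1  0.5 -0.1]
-138 126 [-0.   0.4  0.5] [-0.1  0.4 -0.1]
-135 127 [ 1.1 -1.  -0.3] [-0.1  0.4 -0.1]
-132 127 [ 1.3 -0.5 -0.1] [-0.1  0.4 -0.1]
-129 127 [ 0.3 -1.1 -0.2] [-0.   0.4 -0.1]
-126 128 [ 1.5 -0.9  0.5] [-0.   0.4 -0. ]
-123 128 [ 0.5 -0.7  1.1] [-0.   0.4 -0.1]
-120 128 [ 0.7 -0.8  0.4] [-0.1  0.4 -0.1]
-117 128 [-0.6 -5.2  1.1] [ 0.  -1.2  0.1]
-114 128 [  0.6 -10.5  -0.9] [ 0.1 -4.2  0.2]
-111 128 [  0.4 -16.8  -2.1] [ 0.1 -7.2  0.3]
-108 128 [  0.4 -22.9  -3.6] [  0.2 -10.2   0.4]
-105 128 [ -0.  -30.7  -5.7] [  0.2 -13.3   0.4]
-102 128 [  0.5 -36.2  -6.7] [  0.3 -16.3   0.5]
-99 128 [  0.4 -43.   -8.5] [  0.3 -19.4   0.6]
40.65
```

View pics/s6.png

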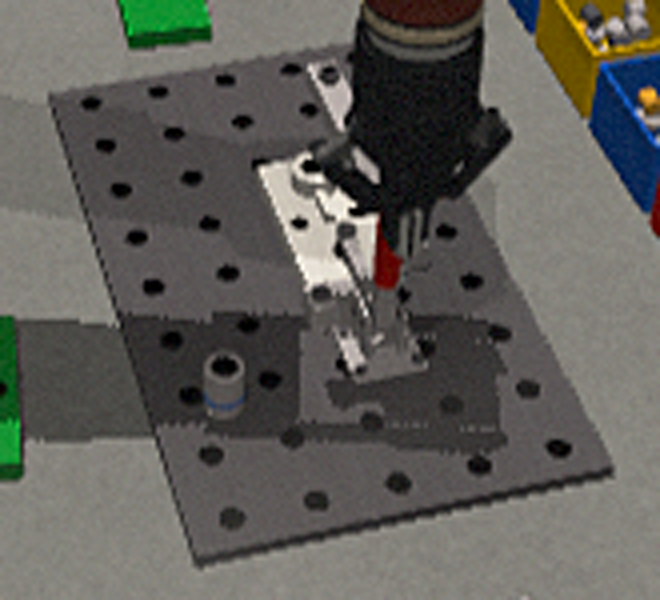

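View pics/sc6.png

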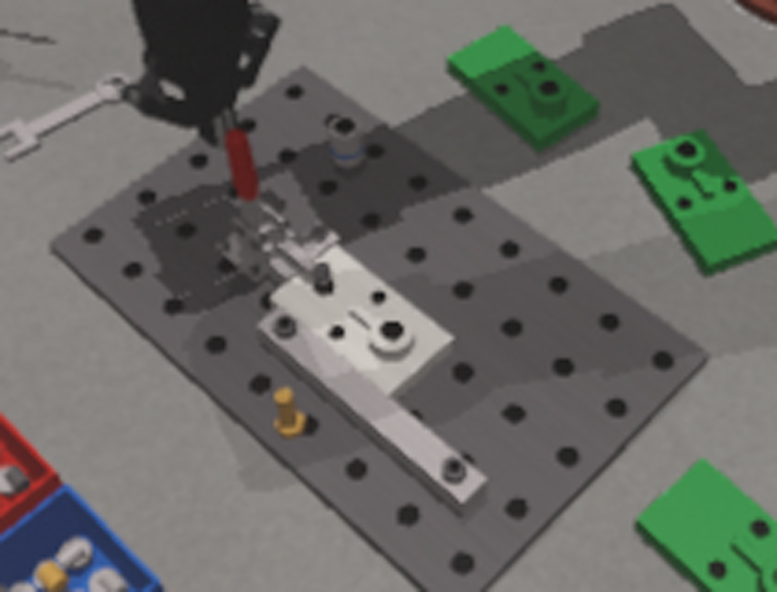

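```bash
cat > s7.py <<'E'
from h import *
move_l(W(25,-170,126),speed=120);move_l(W(25,-215,200),speed=250)
print(get_obs()["t"],get_obs()["wrist_force"])
for n in("side","scene"):cv2.imwrite(f"pics/{n}7.png",get_image(n)[:,:,::-1])
a=cv2.imread("pics/side7.png")[165:315,200:365];cv2.imwrite("pics/s7.png",cv2.resize(a,None,fx=4,fy=4,interpolation=2))
a=cv2.imread("pics/scene7.png")
def dr(L,p,col,s,o):
    q=(project("scene",tf(p,L))-o)*s;cv2.polylines(big,[np.int32(q)],True,col,1)
o=np.array([150,150]);s=5;big=cv2.resize(a[150:260,150:300],None,fx=s,fy=s,interpolation=2)
H=tf(F,(25,20,0))[0];p=[H[0],H[1],F[2]]
dr([(-35,65,30),(35,65,30),(35,-65,30),(-35,-65,30)],p,(0,0,255),s,o)
dr([(25,-98,47),(25,-98,152)],F,(255,255,0),s,o)
cv2.imwrite("pics/sc7.png",big)
E
python3 s7.py
```

```text
41.9917 [-0.05122792  0.55171456 -0.04398786]
```

View pics/s7.png

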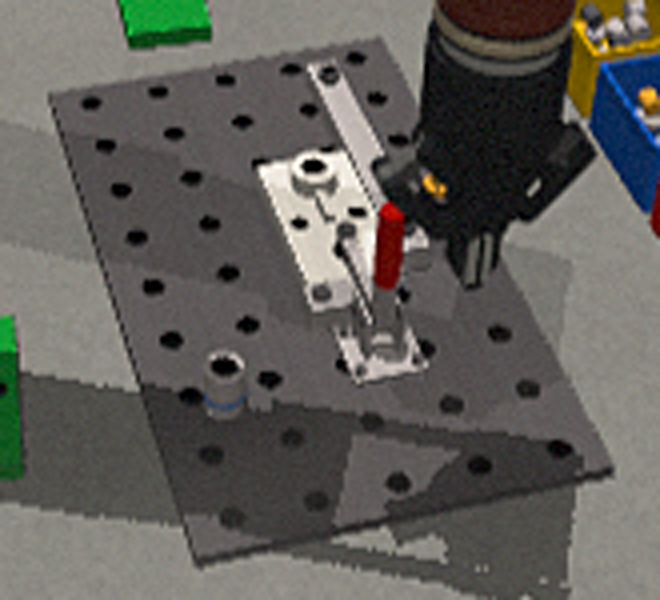

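View pics/sc7.png

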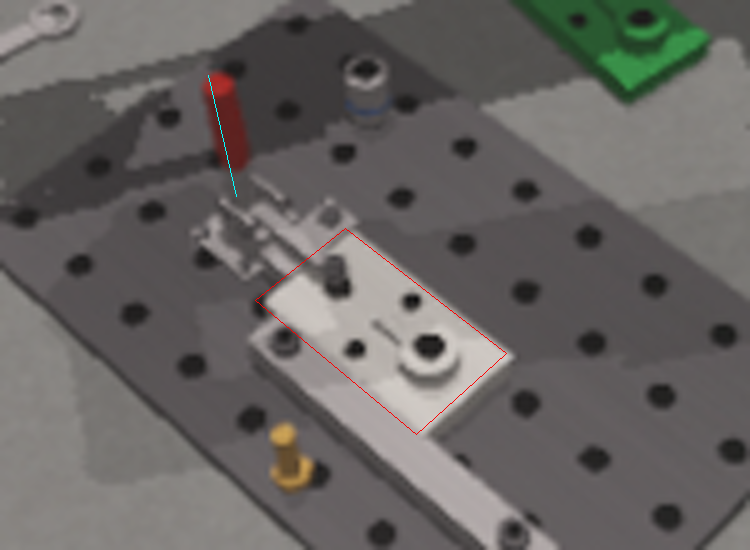

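The bracket lies on its home outline, within about 1 px. The handle stands parallel to the upright line, the pad is down on the foot, and the socket and bolt haven't moved. Handing in.

```bash
python3 -c "
from station import *
print(sign_off()); print(get_obs()['t'])"
```

```text
the job is handed in; nothing more can be done
None
the job is handed in; nothing more can be done
```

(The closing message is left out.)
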